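Click a press stud shut with spring pliers

ROBOT

A 7-joint arm with a two-finger parallel gripper is mounted at the origin on a cart in front of the work surface, level with it; the furniture and walls round the work are solid. World frame = base frame: x ahead of the robot, y to its left, z up, the work surface at z = 0. Lengths are in m, angles in rad, forces in N, time in s.
With the tool pointing down it reaches from about 0.4 to 0.875 m from the base axis. Payload 4.4 kg.
Tool frame: the origin (TCP) lies midway between the tips of the shut fingers; the grasp point (between the pads) lies 19 mm behind it (env.pinch_z is the distance from the TCP to the grasp point, in m); z points along the fingers, y is the line along which they close (so a half turn about z gives the same grasp; the last joint's range is limited). The gripper opens to 85 mm and grips with 20 to 120 N. Pads are 22 mm wide; open, the fingers measure 114 mm over their backs; the gripper's body (76 mm by 85 mm) begins 54 mm behind the grasp point. The pads swing forward as they close: fully open they stand 13 mm farther back than shut.
Start: joints at [1.132, 0.628, 0.038, 1.517, -0.027, 0.996, -0.02], TCP at [0.237, -0.605, 0.231] pointing down, gripper open.
Joint ranges: [-3.06, 3.06], [-0.37, 2.12], [-1.25, 1.32], [0.18, 2.47], [-1.1, 4.24], [0.23, 1.98], [-2.94, 2.94]. Speed limits (rad/s): [2.57, 2.57, 3.14, 3.14, 3.14, 3.14, 3.14].

INTERFACE

Orientations are given as a unit quaternion [w, x, y, z].
In Python, from bench import telemetry, optics, order, env gives the robot as it stands.
- The arm moves only by the tool carry_out, never from a script. Its argument "plan" is a list of rows, each an object with "grip": the finger opening in mm, from 0 to 85.4; "dp": the shift along the tool's x, y, z in mm, a list of three; "roll": the turn about the tool's z in degrees. In form: [{"grip": grip, "dp": [x, y, z], "roll": roll}, ...]. A call has 1 to 8 rows; each row is the pose to reach, as a shift and turn from the pose commanded when the call began, along the tool's axes at that moment; what a row does not reach only later rows make up. A row lasts 1/12 s, in which the tool goes at most 41.7 mm and 7.16 degrees, less where a joint would pass 70% of its speed; a pose out of reach is approached as far as the arm can. A call with a gripper value outside its range is refused whole. The fingers move at their own pace and stop on an object; "newtons" is the grip in N (left out, the last holds). Time passes only in rows, so rows that repeat a pose let the fingers close. It gives the time, the measured TCP pose, the force, the opening and the grip force at its end, in the units of the state.
- telemetry.get_state(): the state, without advancing time (a new reading comes with each control period).
- optics.grab_frame(name): name is "scene" or "top" or "wrist"; returns a dict with "frame" (420x560x3 uint8, red, green, blue), "z_map" (420x560 float32, m along the optical axis (not along the pixel's ray), 0 where there is no reading), "intrinsics" (3x3 intrinsics, pixels), "k1" (the pictures are not rectified: a ray, as slopes to the right and down, at radius r is drawn at 1 + k1 r^2 times it, then the intrinsics apply), "R" (3x3) and "t" (3): a world point X has camera coordinates R X + t. Camera axes: x right, y down, z forward; pixel columns grow to the right and rows downward; lengths in m; the calibration is good to about 2 mm. A picture is of the moment at which its call begins.
- order.finish_job(): hands the job in; it is judged then, once.
The state is a dict: "time": time; "joint_pos": joint angles; "qd": joint speeds; "joint_torque": joint torques, N m; "eef_pos": TCP position; "tcp_rot": TCP orientation; "force": force on the tool from outside, world axes, zero at the start; "ft_torque": the same for the moment, N m; "width": opening from 0.0 (shut) to 1.0 (fully open); "grasp_force": force on a finger pad.
Only numpy, scipy, OpenCV 4.12 (cv2) and the standard library are available. Lean on these libraries where they do the work, as an engineer would, in place of code of your own. Each camera call takes 0.05 s, during which the arm holds its last target. There are 200 camera calls.

TASK

Take the blue-handled snap pliers off their rest by both handles, run the open jaws round the press stud on the upright metal plate until the red depth stop between the jaws rests lightly against the plate's near edge for a moment, and keep it bearing lightly there while you squeeze the handles until the brass cap clicks home; squeeze no harder than the click needs, so that the cap is not dented and the plate is not bent over. Then let the jaws open, draw the pliers back and lay them flat on their rest again, leaving everything else alone.

Things in the scene. Friction and masses are not known exactly. Their poses are not given: they have to be found in the camera images.
- pliers_grip (a point): Where to grip the snap pliers: point midway between the two blue handles, half-way up. The pliers lie flat on the rest; x points along them to the jaws, z up, handles at +y and -y (grip across y). Handles rubber-coated, 16 mm high, 8 mm thick, from 48 mm behind to 30 mm ahead of this point; here 63 mm over their outsides when open, 36 mm fully shut; rear ends 68 mm.
- pliers: Snap pliers, both halves, about 0.2 kg, centre of mass within 15 mm of the grip point. Origin under the pivot on the underside, 62 mm ahead of and 8 mm below pliers_grip; same axes. The axes are those of the half with the +y handle: with the handles squeezed by q the centre line is turned +q/2 about z from them.
- pliers_arm (a joint): Hinge of the pliers (rad): 0 open, 0.44 fully shut. A spring holds it open: at the grip point the handles need 14 to 18 N each to start moving, 18 to 22 N when fully shut (less, the farther back).
- pliers_die (a point): Midway between the two brass ball dies (12 mm) of the open jaws: 112 mm ahead of the grip point, 50 mm ahead of the pivot, at the same height; jaw tips 7 mm on. A red stop block 15 mm wide, 18 mm high, is locked between the jaws; its front face stands 18 to 33 mm ahead of the pivot, set otherwise each time and not measured: find it by feel. Gap between the dies 29 mm open, 7 mm fully shut; it shrinks 0.81 mm for each mm that the handles close at the grip point.
- rest_top (a point): Centre of the fixed wooden rest at the top of its two rubber-topped cross bars (30 mm above the table), on which the pliers lie; x along the pliers to the jaws, z up. Bars 14 mm wide (x), 96 mm long (y), at x = +62 and -56 mm, free space for the fingers between. The pliers lie well when pliers_grip is 17 mm behind (-x) and 8 mm above this point.
- rest: The same rest; origin on the table under its centre. Base plate 185 x 100 x 6 mm.
- snap (a point): Axis of the press stud in the mid plane of the upright aluminium plate, 110 mm above the table. x points from the plate's near edge to its far edge, z up, y is the snap's axis with the brass cap on the +y side. Near upright edge at x = -24.5 mm, far edge at +20 mm. With the stop on the near edge and the pliers along x at this height, the dies stand on the snap within 7.5 mm.
- cap (a joint): Travel of the cap (m): 0 open, 0.0045 clicked home. It takes about 14 N on the cap (some 30 to 36 N on each handle at the grip point, pliers' spring included); past half way it snaps home and stays, let go earlier it springs back. Over 45 N on the cap (some 60 N on each handle) dents it.
- cap_disc: The brass cap, 24 mm across, 3 mm thick; origin at the centre of its inner face. Its outer face is at y = +9.5 mm of snap when open, +5 mm when home. The back of the stud, 22 mm across, reaches to y = -5 mm on the other side.
- bend (a joint): Sideways bend of the plate (rad) in its clamp, 68 mm below the snap; springy, about 3 N per mm at the snap; + moves the snap to +y.
- plate: The upright aluminium plate, 44.5 x 4 x 86 mm (x, y, z), top 18 mm above the snap; origin at its foot in the clamp, 68 mm straight below the snap. Rubber-lined clamp: along x the plate gives 1 mm for each 8 N. The stop bears rightly with about 4 N (2 to 7) before the squeeze, which may add a few N; over 15 N shifts the plate.
- holder: Fixed bench holder that clamps the plate: steel foot 85 x 62 x 14 mm, two wooden cheeks up to 46 mm above the table; origin on the table below the snap.
- heel: black rubber heel lift, 56x67x10 mm; bystander, to be left alone
- wax: yellow block of beeswax, 34x52x18 mm; bystander, to be left alone
- screwdriver: yellow-handled screwdriver, 186 mm long; bystander, to be left alone
- red_brush: red-backed shoe brush, 58x127x39 mm; bystander, to be left alone
- thread_roll: dark roll of waxed thread, 46 mm across, 46 mm high; bystander, to be left alone
- tin_b: old brown round polish tin, 103 mm across, 65 mm high; bystander, to be left alone

How it is judged:
By the outcome, as a careful person would: the job done as asked, in the order asked, and still so for the second after the job is handed in, with the robot touching nothing.
It also fails if it takes over 61 s, if anything falls off the work surface, if the arm or the gripper's body presses on something with over 40 N, if the wrist force passes 120 N, or if a joint passes its speed limit or range.

## Working session

There is one attempt and no reset: what is moved stays moved. The work goes in short steps, Python scripts to look and compute and a tool call to move; the robot and the scene stay as the last step left them, time stands still between calls to the robot, and variables do not carry over. Pictures are saved under pics/ and viewed, at most 10 in all, crops included, and the job is handed in when it is done.

Besides the shell and the picture viewer there is one more tool, called after "Request:" in YAML: its name, and indented under it one key for each argument. carry_out: Moves the arm, as the interface text tells. Its arguments: {"type":"object","properties":{"plan":{"type":"array","items":{"type":"object","properties":{"grip":{"type":"number"},"dp":{"type":"array","items":{"type":"number"}},"roll":{"type":"number"}}}},"newtons":{"type":"number"}},"required":["plan"]}

```bash
ls; mkdir -p pics; python3 - <<'E'
from bench import telemetry, optics, order, env
import cv2,numpy as np
print(telemetry.get_state(), env.pinch_z)
for n in ["scene","top"]:
    d=optics.grab_frame(n); np.savez(f"{n}.npz",**{k:np.array(v) for k,v in d.items()})
    cv2.imwrite(f"pics/{n}0.png",d["frame"][:,:,::-1]); print(n,d["intrinsics"],d["k1"],d["R"],d["t"])
E
```

```text
pics
{'time': 0.0, 'joint_pos': array([ 1.13220805,  0.62937338,  0.03845396,  1.51835911, -0.02696674,
        0.99625375, -0.02003389]), 'qd': array([ 0.0003978 ,  0.0006431 ,  0.00036474, -0.00099544, -0.00022171,
       -0.00038835, -0.00044987]), 'joint_torque': array([ 2.53458929e-04, -5.63398790e+01,  1.22674473e+00, -1.93440789e+01,
        1.09834608e-02,  1.06176300e-02, -8.96501177e-06]), 'eef_pos': array([ 0.23652926, -0.60478487,  0.23037447]), 'tcp_rot': array([-9.15318807e-04,  9.82680761e-01,  1.85304192e-01, -2.03504802e-04]), 'force': array([-0.27341827,  1.10676908, -0.16714703]), 'ft_torque': array([0.02019044, 0.01849416, 0.02301728]), 'grasp_force': 0.0, 'width': 1.0001930257393556} 0.0187
scene [[492.72527727   0.         275.89721366]
 [  0.         492.72527727 209.58287973]
 [  0.           0.           1.        ]] -0.1332756639522877 [[ 0.99387559 -0.11026265  0.00731197]
 [-0.06413455 -0.62944353 -0.77439499]
 [ 0.08998932  0.76918333 -0.6326602 ]] [-0.60026024  0.08634484  1.08096794]
top [[479.04692646   0.         274.65729845]
 [  0.         479.04692646 213.96546151]
 [  0.           0.           1.        ]] -0.14499335505781139 [[ 0.02057223 -0.99978257 -0.00340524]
 [-0.98705091 -0.01976808 -0.15918459]
 [ 0.15908266  0.00663592 -0.98724296]] [-0.0675187   0.59296462  0.88876589]
```

View pics/top0.png

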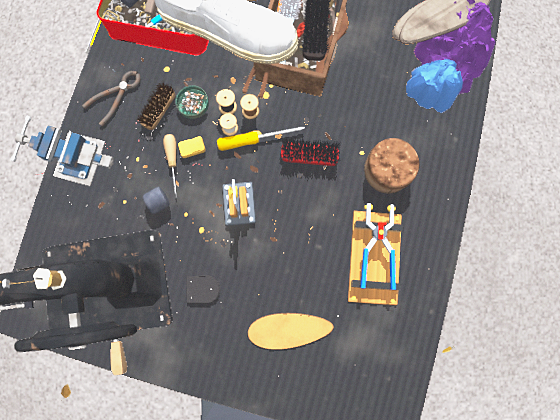

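View pics/scene0.png

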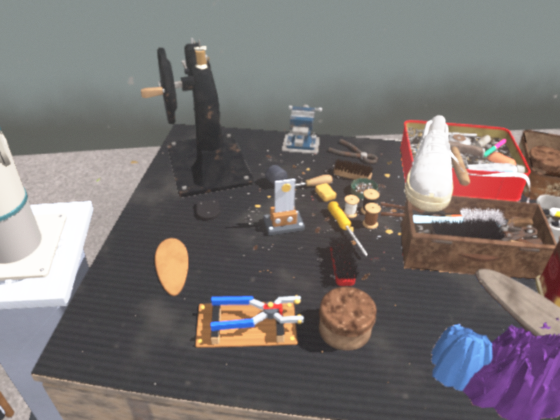

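The top view shows the pliers at about (380,250) with the jaws up-image (+x), and the plate in its holder at about (238,203), seen edge-on. In the scene view, the plate face carries a brass disc at (287,187), and the pliers are at (255,318).

```bash
cat > h.py <<'E'
import numpy as np,cv2
def load(n): return dict(np.load(n+".npz"))
def slopes(d,uv):
    K=d["intrinsics"]; k=float(d["k1"])
    return cv2.undistortPoints(np.float64(uv).reshape(-1,1,2),K,np.array([k,0,0,0.])).reshape(-1,2)
def onplane(d,uv,z):
    s=slopes(d,uv); r=np.c_[s,np.ones(len(s))]@d["R"]; c=-d["R"].T@d["t"]
    return c+r*((z-c[2])/r[:,2])[:,None]
def cloud(d):
    v,u=np.mgrid[:420,:560]; uv=np.c_[u.ravel(),v.ravel()]
    s=slopes(d,uv); Z=d["z_map"].ravel()[:,None]
    P=(np.c_[s,np.ones(len(s))]*Z-d["t"])@d["R"]; P[Z[:,0]==0]=np.nan
    return P.reshape(420,560,3)
def proj(d,X):
    p=d["R"]@np.array(X,float)+d["t"]; s=p[:2]/p[2]; s=s*(1+float(d["k1"])*(s@s)); return d["intrinsics"][[0,1],[0,1]]*s+d["intrinsics"][:2,2]
E
python3 - <<'E'
from h import *
for n in ["top","scene"]:
    d=load(n); P=cloud(d); f=d["frame"]; hsv=cv2.cvtColor(f,cv2.COLOR_RGB2HSV)
    print(n,"cam",-d["R"].T@d["t"])
    m=((hsv[...,0]>95)&(hsv[...,0]<125)&(hsv[...,1]>150)&(hsv[...,2]>80)).astype(np.uint8)
    _,l,st,c=cv2.connectedComponentsWithStats(m)
    for i in range(1,len(st)):
        if st[i,4]>60:
            v,u=np.where(l==i); q=onplane(d,np.c_[u,v],.046)
            r=cv2.minAreaRect((q[:,:2]*1000).astype(np.float32)); print("blue",st[i],r, np.nanmedian(P[l==i],0))
    # plate
    c0=onplane(d,[[238,203]] if n=="top" else [[287,230]],.0)[0]; print(c0)
    near=(np.hypot(P[...,0]-c0[0],P[...,1]-c0[1])<.09)
    for lo,hi in [(.06,.095),(.095,.122),(.122,.14)]:
        q=P[near&(P[...,2]>lo)&(P[...,2]<hi)]
        if len(q)>5: print(lo,len(q),q.mean(0),cv2.minAreaRect((q[:,:2]*1000).astype(np.float32)),q[:,2].max())
    q=P[near&(P[...,2]>.008)&(P[...,2]<.02)]; print("foot",len(q),cv2.minAreaRect((q[:,:2]*1000).astype(np.float32)))
    # rest wood corners-ish: red stop
    m=((hsv[...,0]<6)|(hsv[...,0]>174))&(hsv[...,1]>180)&(hsv[...,2]>120)
    b=onplane(d,[[381,232]] if n=="top" else [[270,308]],.04)[0]
    q=P[m&(np.hypot(P[...,0]-b[0],P[...,1]-b[1])<.04)]; print("red",len(q),np.nanmean(q,0))
d=load("top");cv2.imwrite("pics/crop1.png",np.hstack([cv2.resize(d["frame"][160:300,190:290],None,fx=4,fy=4),cv2.resize(d["frame"][190:330,330:430],None,fx=4,fy=4)])[...,::-1])
E
```

```text
top cam [ 0.44528803 -0.06168003  0.97158879]
blue [360 249   5  39  62] ((492.1717529296875, -227.6085968017578), (3.6784329414367676, 73.74034881591797), 84.47095489501953) [ 0.49136436 -0.22839493  0.04294308]
blue [390 250   6  40  84] ((490.0073547363281, -286.3034973144531), (9.836490631103516, 75.5490493774414), 89.54105377197266) [ 0.48425322 -0.28389499  0.04281611]
[0.62325812 0.02098505 0.        ]
0.06 19 [0.60690357 0.01641744 0.0774634 ] ((611.2224731445312, 16.23467254638672), (3.4739444255828857, 21.739084243774414), 86.85457611083984) 0.0927346527101523
0.095 69 [0.62041239 0.02077425 0.11323837] ((620.0457763671875, 21.484493255615234), (40.3232307434082, 15.173593521118164), 9.261063575744629) 0.12161373500105929
0.122 67 [0.62069893 0.0194549  0.12762524] ((621.4573364257812, 21.207141876220703), (40.75761032104492, 12.840848922729492), 1.9480570554733276) 0.1316769099035572
foot 658 ((620.821533203125, 19.33131980895996), (83.02996826171875, 62.244998931884766), 6.514602184295654)
red 57 [ 0.56689855 -0.26224216  0.05180192]
scene cam [ 0.50484612 -0.8432996   0.
[... 321 characters left out ...]
5765   0.04337552]
[ 0.62952946 -0.00178942  0.        ]
0.06 251 [0.62248998 0.01641397 0.07746689] ((622.5562133789062, 17.080913543701172), (44.77370834350586, 8.265722274780273), 6.549515247344971) 0.09488982923394784
0.095 192 [0.62246315 0.0155845  0.10934902] ((622.5238647460938, 15.55241870880127), (42.69667053222656, 9.5988187789917), 4.79165506362915) 0.12183677546532577
0.122 62 [0.62346651 0.01668026 0.12623541] ((624.1297607421875, 17.145030975341797), (42.59567642211914, 6.930272579193115), 6.70968770980835) 0.1304287968527958
foot 399 ((622.344482421875, 15.818605422973633), (85.16895294189453, 64.66997528076172), 6.119709014892578)
red 23 [ 0.57309247 -0.26782839  0.05059064]
```

View pics/crop1.png

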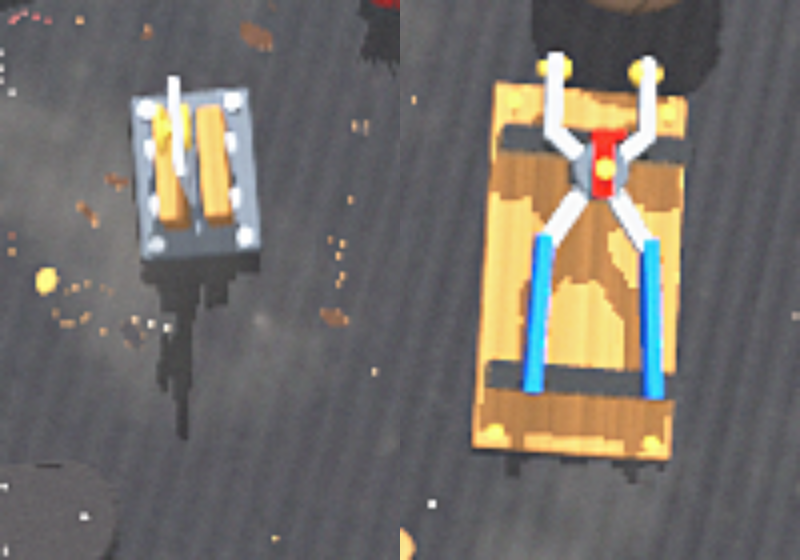

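The crop shows the plate edge-on, its long axis at about +6° and the larger brass cap on the left (+y). The pliers are at about -3°, with the red stop at crop pixel (605,165). I'm going above the pliers now.

Request:
carry_out:
  plan:
    - {"dp": [40, -24, 0], "roll": 7, "grip": 85}
    - {"dp": [78, -48, 0], "roll": 14, "grip": 85}
    - {"dp": [116, -71, 0], "roll": 21, "grip": 85}
    - {"dp": [154, -94, 0], "roll": 24.4, "grip": 85}
    - {"dp": [192, -117, 0], "roll": 24.4, "grip": 85}
    - {"dp": [230, -140, 0], "roll": 24.4, "grip": 85}
    - {"dp": [265, -162, 0], "roll": 24.4, "grip": 85}
    - {"dp": [300, -184, 0], "roll": 24.4, "grip": 85}
  newtons: 20

```text
time: 0.77
eef_pos: [0.4388, -0.3377, 0.2311]
tcp_rot: [-0.0, 1.0, -0.027, -0.0]
force: [1.1, -0.8, 0.8]
width: 0.999
grasp_force: 0.0
```

```bash
cat >> h.py <<'E'
def st():
    from bench import telemetry
    s=telemetry.get_state(); q=s["tcp_rot"]; w,x,y,z=q
    psi=np.degrees(np.arctan2(2*(x*y+w*z),1-2*(y*y+z*z)))
    print("t%.2f"%s["time"],"p",np.round(s["eef_pos"]*1000,1),"yaw %.2f"%psi,"F",np.round(s["force"],1),"M",np.round(s["ft_torque"],2),"w %.1f"%(s["width"]*85.4),"g %.1f"%s["grasp_force"])
    return s,np.radians(psi)
def go(X):
    s,p=st(); d=(np.array(X)-s["eef_pos"])*1000; c,n=np.cos(p),np.sin(p)
    print("dp",np.round([d[0]*c+d[1]*n,d[0]*n-d[1]*c,-d[2]],1))
E
python3 -c "
from h import *
go([.5,-.2575,.2])"
```

```text
t0.77 p [ 438.8 -337.7  231.1] yaw -3.04 F [ 1.1 -0.8  0.8] M [-0.07  0.    0.02] w 85.3 g 0.0
dp [ 56.8 -83.3  31.1]
```

Request:
carry_out:
  plan:
    - {"dp": [20, -29, 10], "roll": 0, "grip": 85}
    - {"dp": [40, -58, 25], "roll": 0, "grip": 85}
    - {"dp": [47.5, -69.3, 31], "roll": 0, "grip": 85}
    - {"dp": [47.5, -69.3, 31], "roll": 0, "grip": 85}
    - {"dp": [47.5, -69.3, 31], "roll": 0, "grip": 85}
    - {"dp": [47.5, -69.3, 31], "roll": 0, "grip": 85}

```text
time: 1.27
eef_pos: [0.4881, -0.2749, 0.2005]
tcp_rot: [0.001, 1.0, -0.028, -0.0]
force: [-0.4, -0.2, -0.4]
width: 0.997
grasp_force: 0.0
```

```bash
python3 - <<'E'
from h import *
from bench import optics
st()
for n in ["wrist"]:
    d=optics.grab_frame(n); np.savez("wrist.npz",**{k:np.array(v) for k,v in d.items()})
    cv2.imwrite("pics/w1.png",d["frame"][:,:,::-1])
d=load("wrist");P=cloud(d);hsv=cv2.cvtColor(d["frame"],cv2.COLOR_RGB2HSV)
print("cam",-d["R"].T@d["t"]);print(d["R"])
m=((hsv[...,0]>95)&(hsv[...,0]<125)&(hsv[...,1]>140)&(hsv[...,2]>60)).astype(np.uint8)
_,l,s,c=cv2.connectedComponentsWithStats(m)
for i in range(1,len(s)):
    if s[i,4]>150:
        k=(l==i)&(P[...,2]>.043); v,u=np.where(k); q=onplane(d,np.c_[u,v],.046)
        print(s[i],cv2.minAreaRect((q[:,:2]*1000).astype(np.float32)),np.nanmedian(P[k],0))
E
```

```text
t1.27 p [ 488.1 -274.9  200.5] yaw -3.17 F [-0.4 -0.2 -0.4] M [-0.01  0.03 -0.03] w 85.1 g 0.0
cam [ 0.57145986 -0.27929904  0.34311927]
[[-0.05562323 -0.99844927  0.00226098]
 [-0.94338154  0.05329682  0.32739995]
 [-0.32701275  0.01607808 -0.94488315]]
[287 141  13  84 646] ((490.0138854980469, -287.3863830566406), (76.43255615234375, 7.81694221496582), 1.6914504766464233) [ 0.490177   -0.28764701  0.04595644]
[226 143  11  83 724] ((491.9728698730469, -232.0790252685547), (8.217529296875, 75.69525909423828), 85.29088592529297) [ 0.49331195 -0.2327509   0.04593589]
```

View pics/w1.png

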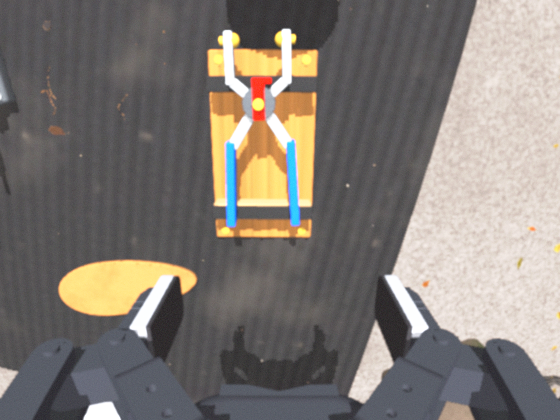

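The wrist view shows both blue handles (x 231 and 294, rows 141–226), the red stop at (260,97) and the rest below. Grip point is about (0.500,-0.260), yaw -2°.

Request:
carry_out:
  plan:
    - {"dp": [11, -16, 35], "roll": -1.2, "grip": 85}
    - {"dp": [11, -16, 70], "roll": -1.2, "grip": 85}
    - {"dp": [11, -16, 105], "roll": -1.2, "grip": 85}
    - {"dp": [11, -16, 120], "roll": -1.2, "grip": 85}
    - {"dp": [11, -16, 120], "roll": -1.2, "grip": 85}
    - {"dp": [11, -16, 120], "roll": -1.2, "grip": 85}

```text
time: 1.82
eef_pos: [0.5001, -0.2593, 0.0803]
tcp_rot: [0.0, 1.0, -0.017, -0.0]
force: [-0.8, -0.0, 0.8]
width: 0.997
grasp_force: 0.0
```

```bash
python3 -c "
from h import *
go([.5,-.2597,.0125])"
```

```text
t1.82 p [ 500.1 -259.3   80.3] yaw -1.99 F [-0.8 -0.   0.8] M [0.02 0.01 0.01] w 85.1 g 0.0
dp [-0.1  0.4 67.8]
```

Request:
carry_out:
  plan:
    - {"dp": [0, 0.4, 30], "roll": 0, "grip": 85}
    - {"dp": [0, 0.4, 55], "roll": 0, "grip": 85}
    - {"dp": [0, 0.4, 67.8], "roll": 0, "grip": 85}
    - {"dp": [0, 0.4, 67.8], "roll": 0, "grip": 75}
    - {"dp": [0, 0.4, 67.8], "roll": 0, "grip": 66}
    - {"dp": [0, 0.4, 67.8], "roll": 0, "grip": 66}
    - {"dp": [0, 0.4, 67.8], "roll": 0, "grip": 66}

```text
time: 2.4
eef_pos: [0.502, -0.259, 0.0142]
tcp_rot: [0.001, 1.0, -0.016, 0.001]
force: [0.5, -2.0, 0.9]
width: 0.772
grasp_force: 0.5
```

```bash
python3 -c "
from h import *
st()"
```

```text
t2.40 p [ 502.  -259.    14.2] yaw -1.86 F [ 0.5 -2.   0.9] M [-0.21  0.05  0.  ] w 65.9 g 0.5
```

Request:
carry_out:
  plan:
    - {"dp": [0, 0, 0], "roll": 0, "grip": 64}
    - {"dp": [0, 0, 0], "roll": 0, "grip": 63}
    - {"dp": [0, 0, 0], "roll": 0, "grip": 62}
    - {"dp": [0, 0, 0], "roll": 0, "grip": 61}
    - {"dp": [0, 0, 0], "roll": 0, "grip": 61}
    - {"dp": [0, 0, 0], "roll": 0, "grip": 61}

```text
time: 2.9
eef_pos: [0.502, -0.2603, 0.0148]
tcp_rot: [0.002, 1.0, -0.016, 0.002]
force: [-2.0, -3.3, 11.3]
width: 0.724
grasp_force: 19.1
```

```bash
python3 -c "
from h import *
st()"
```

```text
t2.90 p [ 502.  -260.3   14.8] yaw -1.84 F [-2.  -3.3 11.3] M [-0.76  0.47  0.25] w 61.8 g 19.1
```

Request:
carry_out:
  plan:
    - {"dp": [0, 0, -2], "roll": 0, "grip": 61}
    - {"dp": [0, 0, -6], "roll": 0, "grip": 61}
    - {"dp": [0, 0, -14], "roll": 0, "grip": 61}
    - {"dp": [0, 0, -24], "roll": 0, "grip": 61}
    - {"dp": [0, 0, -36], "roll": 0, "grip": 61}
    - {"dp": [0, 0, -50], "roll": 0, "grip": 61}
    - {"dp": [0, 0, -65], "roll": 0, "grip": 61}
    - {"dp": [0, 0, -80], "roll": 0, "grip": 61}

```text
time: 3.57
eef_pos: [0.501, -0.2578, 0.0941]
tcp_rot: [-0.0, 1.0, -0.016, 0.0]
force: [-0.6, -0.0, -2.2]
width: 0.717
grasp_force: 12.7
```

Request:
carry_out:
  plan:
    - {"dp": [0, 0, -20], "roll": 0, "grip": 61}
    - {"dp": [0, 0, -30], "roll": 0, "grip": 61}
    - {"dp": [0, 0, -35], "roll": 0, "grip": 61}
    - {"dp": [0, 0, -35], "roll": 0, "grip": 61}
    - {"dp": [0, 0, -35], "roll": 0, "grip": 61}

```text
time: 3.98
eef_pos: [0.5008, -0.2577, 0.1274]
tcp_rot: [-0.0, 1.0, -0.016, -0.0]
force: [0.2, 0.6, -2.5]
width: 0.719
grasp_force: 12.7
```

```bash
python3 - <<'E'
from h import *
from bench import optics
go([.4516,-.001,.0868])
d=optics.grab_frame("wrist"); np.savez("wrist2.npz",**{k:np.array(v) for k,v in d.items()})
cv2.imwrite("pics/w2.png",d["frame"][:,:,::-1])
E
```

```text
t3.98 p [ 500.8 -257.7  127.4] yaw -1.83 F [ 0.2  0.6 -2.5] M [-0.09  0.05  0.04] w 61.4 g 12.7
dp [ -57.4 -255.    40.6]
```

View pics/w2.png

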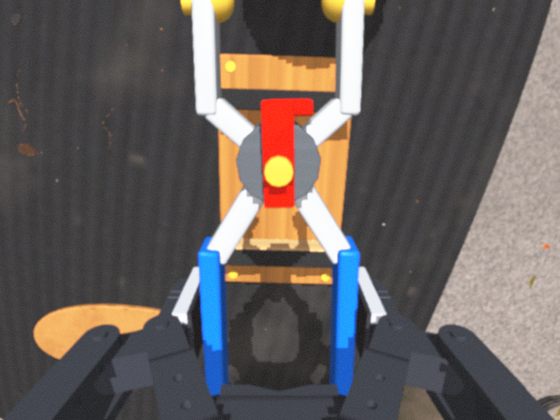

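The wrist view shows the pliers held squarely by both handles. The jaws are at the top, with the red stop's front face at row 100, the pivot at (278,172) and the dies at row ~3, which puts the stop about 20 mm ahead of the pivot.

Request:
carry_out:
  plan:
    - {"dp": [-18, -28, 0], "roll": -2, "grip": 61}
    - {"dp": [-33, -60, 0], "roll": -4, "grip": 61}
    - {"dp": [-45, -92, 0], "roll": -6, "grip": 61}
    - {"dp": [-55, -124, 0], "roll": -8.1, "grip": 61}
    - {"dp": [-57, -156, 0], "roll": -8.1, "grip": 61}
    - {"dp": [-57, -188, 0], "roll": -8.1, "grip": 61}
    - {"dp": [-57, -218, 0], "roll": -8.1, "grip": 61}
    - {"dp": [-57, -243, 0], "roll": -8.1, "grip": 61}

```text
time: 4.7
eef_pos: [0.451, -0.0109, 0.1267]
tcp_rot: [-0.0, 0.998, 0.055, -0.001]
force: [0.1, -0.1, -2.6]
width: 0.715
grasp_force: 12.7
```

```bash
python3 -c "
from h import *
go([.4516,-.001,.0868])"
```

```text
t4.70 p [451.  -10.9 126.7] yaw 6.35 F [ 0.1 -0.1 -2.6] M [ 0.01 -0.05  0.01] w 61.1 g 12.7
dp [ 1.7 -9.8 39.9]
```

Request:
carry_out:
  plan:
    - {"dp": [0, -10, 15], "roll": 0, "grip": 61}
    - {"dp": [0, -10, 30], "roll": 0, "grip": 61}
    - {"dp": [0, -10, 40], "roll": 0, "grip": 61}
    - {"dp": [0, -10, 40], "roll": 0, "grip": 61}
    - {"dp": [0, -10, 40], "roll": 0, "grip": 61}

```text
time: 5.12
eef_pos: [0.4499, -0.0035, 0.0867]
tcp_rot: [0.0, 0.999, 0.055, -0.001]
force: [0.2, 0.2, -2.0]
width: 0.715
grasp_force: 12.7
```

```bash
python3 - <<'E'
from h import *
from bench import optics
st(); ims=[]
for n in ["top","scene"]:
    d=optics.grab_frame(n); np.savez(n+"3.npz",**{k:np.array(v) for k,v in d.items()})
    c=proj(d,[.6,.01,.1]).astype(int); x0,y0=c[0]-50,c[1]-70
    print(n,x0,y0); ims.append(cv2.resize(d["frame"][y0:y0+140,x0:x0+100],None,fx=4,fy=4,interpolation=cv2.INTER_CUBIC))
cv2.imwrite("pics/a1.png",np.hstack(ims)[...,::-1])
E
```

```text
t5.12 p [449.9  -3.5  86.7] yaw 6.25 F [ 0.2  0.2 -2. ] M [-0.01 -0.02 -0.01] w 61.0 g 12.7
top 189 135
scene 223 123
```

View pics/a1.png

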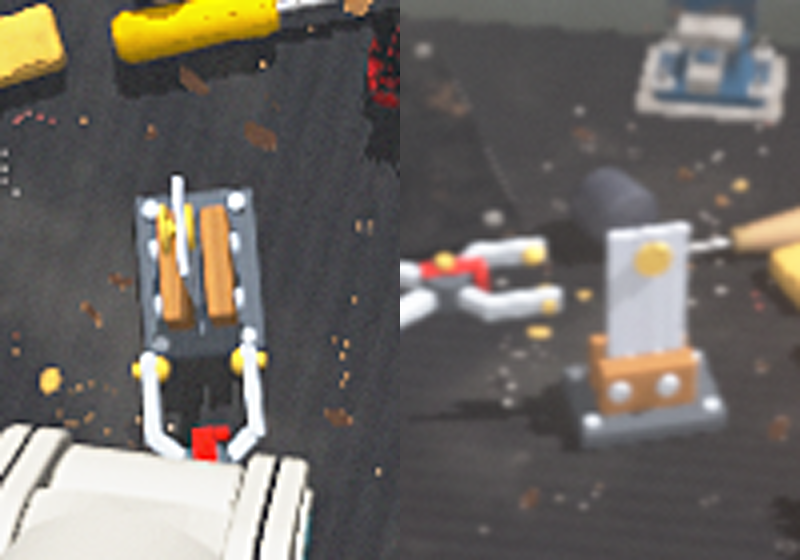

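The top crop shows the plate's top edge from (176,178) to (185,272) and the dies at (152,368) and (250,362). The scene crop shows the jaws at roughly the stud's height, with the stud at (653,258). Next I work out the offset numerically.

```bash
python3 - <<'E'
from h import *
for n,(x0,y0) in {"top":(189,135),"scene":(223,123)}.items():
    d=load(n+"3"); f=d["frame"]; hsv=cv2.cvtColor(f,cv2.COLOR_RGB2HSV); P=cloud(d)
    m=((hsv[...,0]>18)&(hsv[...,0]<32)&(hsv[...,1]>130)&(hsv[...,2]>110)).astype(np.uint8)
    _,l,s,c=cv2.connectedComponentsWithStats(m)
    for i in range(1,len(s)):
        if s[i,4]>8 and x0<c[i][0]<x0+100 and y0+35<c[i][1]<y0+100:
            print(n,"brass",s[i],c[i].round(1),onplane(d,[c[i]],.112).round(4)[0],np.nanmedian(P[l==i],0).round(4))
    w=(hsv[...,1]<60)&(hsv[...,2]>140); 
    if n=="top":
        a=np.zeros_like(w); a[178:206,231:238]=1; v,u=np.where(w&a); q=onplane(d,np.c_[u,v],.128)
        vx=cv2.fitLine((q[:,:2]*1000).astype(np.float32),cv2.DIST_HUBER,0,.01,.01).ravel(); print("plate",len(q),vx,np.degrees(np.arctan2(vx[1],vx[0])),q.min(0),q.max(0))
        print("tips", [onplane(d,[[x0+a/4,y0+b/4]],.128)[0].round(4) for a,b in [(176,178),(185,272)]])
        r=((hsv[...,0]<6)|(hsv[...,0]>174))&(hsv[...,1]>180); r[:y0+95]=0; r[y0+125:]=0;r[:,:x0]=0;r[:,x0+100:]=0
        v,u=np.where(r); q=onplane(d,np.c_[u,v],.119); print("red",q.min(0),q.max(0))
    else:
        for nm,(a,b) in dict(tl=(608,230),tr=(689,222),bl=(605,350),br=(688,345)).items():
            print(nm,P[y0+b//4,x0+(a-400)//4].round(4), P[y0+b//4+2,x0+(a-400)//4+(3 if nm[1]=='l' else -3)].round(4))
E
```

```text
top brass [229 187   4  12  31] [230.1 192.2] [0.6227 0.0266 0.112 ] [0.6224 0.0262 0.1163]
top brass [235 186   3  11  19] [236.2 191.2] [0.6247 0.0155 0.112 ] [0.6236 0.0152 0.1168]
top brass [247 222   3   7  13] [247.7 225. ] [ 0.5626 -0.0075  0.112 ] [ 0.5623 -0.0078  0.1138]
top brass [228 224   4   6  14] [229.6 226.7] [0.5588 0.0253 0.112 ] [0.5597 0.0264 0.1115]
top brass [199 227   5   6  23] [201.1 229.6] [0.5524 0.0771 0.112 ] [0.5657 0.0946 0.0033]
plate 79 [9.9465102e-01 1.0329234e-01 6.2165173e+02 1.8456924e+01] 5.9287896 [0.59967242 0.01282423 0.128     ] [0.64380034 0.02246324 0.128     ]
tips [array([0.6428, 0.0206, 0.128 ]), array([0.5997, 0.015 , 0.128 ])]
red [ 0.51802836 -0.00586666  0.119     ] [0.5308441  0.01035636 0.119     ]
scene brass [283 185   6   6  27] [285.6 187.7] [0.6256 0.0114 0.112 ] [0.6267 0.0144 0.11  ]
tl [0.6191 0.1592 0.0271] [0.6094 0.0159 0.1254]
tr [ 6.768e-01  2.007e-01 -3.000e-04] [0.6399 0.0155 0.1289]
bl [0.6011 0.0168 0.0469] [0.6071 0.009  0.0468]
br [6.586e-01 7.180e-02 4.000e-04] [0.6414 0.0093 0.0467]
```

Request:
carry_out:
  plan:
    - {"dp": [4, -4.8, 0], "roll": 0.2, "grip": 61}
    - {"dp": [10, -4.8, 0], "roll": 0.2, "grip": 61}
    - {"dp": [16, -4.8, 0], "roll": 0.2, "grip": 61}
    - {"dp": [20, -4.8, 0], "roll": 0.2, "grip": 61}
    - {"dp": [20, -4.8, 0], "roll": 0.2, "grip": 61}
    - {"dp": [20, -4.8, 0], "roll": 0.2, "grip": 61}

```text
time: 5.72
eef_pos: [0.4704, 0.0036, 0.0876]
tcp_rot: [0.0, 0.999, 0.053, 0.0]
force: [-0.0, -0.4, -2.0]
width: 0.715
grasp_force: 12.7
```

```bash
python3 - <<'E'
from h import *
d=load("scene3")
for X in [(.5588,.0253),(.5626,-.0075)]: print(proj(d,[*X,.10]).round(1),proj(d,[*X,.11]).round(1))
print("stud",proj(d,[.6244,.0137,.11]))
s,p=st(); o=np.array([.6239,.0187]);e=np.radians(6.0)
v=s["eef_pos"][:2]-o; print("in snap frame",v[0]*np.cos(e)+v[1]*np.sin(e),-v[0]*np.sin(e)+v[1]*np.cos(e))
E
```

```text
[254.6 190.2] [254.5 186.5]
[257.6 199.2] [257.5 195.5]
stud [284.85658314 187.87705597]
t5.72 p [470.4   3.6  87.6] yaw 6.06 F [-0.  -0.4 -2. ] M [-0.03 -0.04  0.02] w 61.1 g 12.7
in snap frame -0.15419917080647044 0.0010018267786222595
```

Request:
carry_out:
  plan:
    - {"dp": [5, -0.5, 0.5], "roll": 0, "grip": 61}
    - {"dp": [10, -0.5, 0.8], "roll": 0, "grip": 61}
    - {"dp": [15, -0.5, 0.8], "roll": 0, "grip": 61}
    - {"dp": [20, -0.5, 0.8], "roll": 0, "grip": 61}
    - {"dp": [24, -0.5, 0.8], "roll": 0, "grip": 61}
    - {"dp": [28, -0.5, 0.8], "roll": 0, "grip": 61}
    - {"dp": [30, -0.5, 0.8], "roll": 0, "grip": 61}
    - {"dp": [30, -0.5, 0.8], "roll": 0, "grip": 61}

```text
time: 6.38
eef_pos: [0.5005, 0.0073, 0.0867]
tcp_rot: [0.0, 0.999, 0.053, 0.0]
force: [-0.7, 0.2, -2.1]
width: 0.719
grasp_force: 12.7
```

```bash
cat >> h.py <<'E'
def sf():
    s,p=st(); o=np.array([.6239,.0187]);e=np.radians(6.0); c,n=np.cos(e),np.sin(e)
    v=s["eef_pos"][:2]-o; F=s["force"]
    print("snapframe x %.1f y %.2f | Fx %.2f Fy %.2f"%(1e3*(v[0]*c+v[1]*n),1e3*(v[1]*c-v[0]*n),F[0]*c+F[1]*n,F[1]*c-F[0]*n))
E
python3 - <<'E'
from h import *
from bench import optics
sf()
d=optics.grab_frame("top");s=optics.grab_frame("scene")
c=proj(d,[.6,.01,.1]).astype(int);x0,y0=c[0]-50,c[1]-70
a=cv2.resize(d["frame"][y0:y0+140,x0:x0+100],None,fx=4,fy=4,interpolation=cv2.INTER_CUBIC)
b=cv2.resize(s["frame"][123:263,223:323],None,fx=4,fy=4,interpolation=cv2.INTER_CUBIC)
cv2.imwrite("pics/a2.png",np.hstack([a,b])[...,::-1])
E
```

```text
t6.38 p [500.5   7.3  86.7] yaw 6.06 F [-0.7  0.2 -2.1] M [-0.04 -0.04  0.04] w 61.4 g 12.7
snapframe x -123.9 y 1.58 | Fx -0.69 Fy 0.30
```

View pics/a2.png

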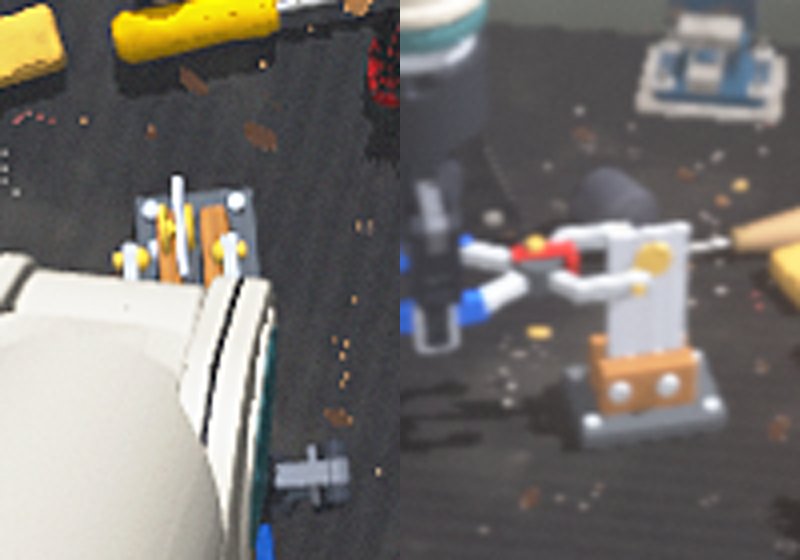

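The top crop shows the dies at (130,258) and (235,250) straddling the plate line at x≈180. The scene crop shows the near jaw short of the stud at the right height, with a clear gap from the stop to the edge.

Request:
carry_out:
  plan:
    - {"dp": [2, 0, 0], "roll": 0, "grip": 61}
    - {"dp": [4, 0, 0], "roll": 0, "grip": 61}
    - {"dp": [6, 0, 0], "roll": 0, "grip": 61}
    - {"dp": [8, 0, 0], "roll": 0, "grip": 61}
    - {"dp": [10, 0, 0], "roll": 0, "grip": 61}
    - {"dp": [11, 0, 0], "roll": 0, "grip": 61}
    - {"dp": [11, 0, 0], "roll": 0, "grip": 61}

```text
time: 7.07
eef_pos: [0.5112, 0.0085, 0.0867]
tcp_rot: [0.0, 0.999, 0.053, 0.0]
force: [0.3, 0.4, -2.8]
width: 0.717
grasp_force: 12.7
```

```bash
python3 - <<'E'
from h import *
from bench import optics
sf()
d=optics.grab_frame("top"); hsv=cv2.cvtColor(d["frame"],cv2.COLOR_RGB2HSV)
m=((hsv[...,0]>18)&(hsv[...,0]<32)&(hsv[...,1]>130)&(hsv[...,2]>110)).astype(np.uint8)
_,l,s,c=cv2.connectedComponentsWithStats(m)
for i in range(1,len(s)):
    if s[i,4]>6 and 195<c[i][0]<280 and 175<c[i][1]<215: print(s[i],onplane(d,[c[i]],.112).round(4)[0])
E
```

```text
t7.07 p [511.2   8.5  86.7] yaw 6.06 F [ 0.3  0.4 -2.8] M [-0.    0.02 -0.01] w 61.2 g 12.7
snapframe x -113.2 y 1.61 | Fx 0.33 Fy 0.34
[229 187   4   9  27] [0.624  0.0267 0.112 ]
[235 186   3  10  16] [0.6258 0.0158 0.112 ]
[241 190   3   4  10] [0.6243 0.0045 0.112 ]
[248 190   2   4   7] [ 0.6249 -0.0072  0.112 ]
[223 192   3   3   8] [0.6207 0.038  0.112 ]
```

Request:
carry_out:
  plan:
    - {"dp": [1, 0, 0], "roll": 0, "grip": 61}
    - {"dp": [2, 0, 0], "roll": 0, "grip": 61}
    - {"dp": [3, 0, 0], "roll": 0, "grip": 61}
    - {"dp": [3.5, 0, 0], "roll": 0, "grip": 61}
    - {"dp": [4, 0, 0], "roll": 0, "grip": 61}
    - {"dp": [4, 0, 0], "roll": 0, "grip": 61}

```text
time: 7.62
eef_pos: [0.5149, 0.0088, 0.0867]
tcp_rot: [0.0, 0.999, 0.053, 0.0]
force: [-0.1, -0.0, -2.6]
width: 0.722
grasp_force: 12.7
```

```bash
python3 -c "
from h import *
sf()"
```

```text
t7.62 p [514.9   8.8  86.7] yaw 6.06 F [-0.1 -0.  -2.6] M [ 0.01 -0.02 -0.02] w 61.7 g 12.7
snapframe x -109.4 y 1.58 | Fx -0.14 Fy 0.01
```

Request:
carry_out:
  plan:
    - {"dp": [0.5, 0, 0], "roll": 0, "grip": 61}
    - {"dp": [1, 0, 0], "roll": 0, "grip": 61}
    - {"dp": [1.4, 0, 0], "roll": 0, "grip": 61}
    - {"dp": [1.4, 0, 0], "roll": 0, "grip": 61}
    - {"dp": [1.4, 0, 0], "roll": 0, "grip": 61}

```text
time: 8.03
eef_pos: [0.5162, 0.009, 0.0867]
tcp_rot: [-0.0, 0.999, 0.053, 0.0]
force: [0.7, -0.3, -2.6]
width: 0.713
grasp_force: 12.7
```

Request:
carry_out:
  plan:
    - {"dp": [0.4, 0, 0], "roll": 0, "grip": 61}
    - {"dp": [0.8, 0, 0], "roll": 0, "grip": 61}
    - {"dp": [0.8, 0, 0], "roll": 0, "grip": 61}
    - {"dp": [0.8, 0, 0], "roll": 0, "grip": 61}

```text
time: 8.37
eef_pos: [0.517, 0.0091, 0.0867]
tcp_rot: [0.0, 0.999, 0.053, -0.0]
force: [-0.6, 0.5, -2.2]
width: 0.717
grasp_force: 12.7
```

```bash
python3 -c "
from h import *
sf()"
```

```text
t8.37 p [517.    9.1  86.7] yaw 6.06 F [-0.6  0.5 -2.2] M [0.01 0.03 0.01] w 61.2 g 12.7
snapframe x -107.3 y 1.60 | Fx -0.57 Fy 0.59
```

Request:
carry_out:
  plan:
    - {"dp": [0.4, 0, 0], "roll": 0, "grip": 61}
    - {"dp": [0.7, 0, 0], "roll": 0, "grip": 61}
    - {"dp": [0.7, 0, 0], "roll": 0, "grip": 61}
    - {"dp": [0.7, 0, 0], "roll": 0, "grip": 61}

```text
time: 8.7
eef_pos: [0.5177, 0.0092, 0.0867]
tcp_rot: [-0.0, 0.999, 0.053, 0.0]
force: [0.3, -0.1, -1.6]
width: 0.717
grasp_force: 12.7
```

Request:
carry_out:
  plan:
    - {"dp": [0.4, 0, 0], "roll": 0, "grip": 61}
    - {"dp": [0.6, 0, 0], "roll": 0, "grip": 61}
    - {"dp": [0.6, 0, 0], "roll": 0, "grip": 61}
    - {"dp": [0.6, 0, 0], "roll": 0, "grip": 61}

```text
time: 9.03
eef_pos: [0.5183, 0.0092, 0.0867]
tcp_rot: [-0.0, 0.999, 0.053, 0.0]
force: [0.7, -0.5, -2.5]
width: 0.713
grasp_force: 12.7
```

```bash
python3 -c "
from h import *
sf()"
```

```text
t9.03 p [518.3   9.2  86.7] yaw 6.06 F [ 0.7 -0.5 -2.5] M [-0.03  0.02  0.01] w 60.9 g 12.7
snapframe x -106.0 y 1.62 | Fx 0.67 Fy -0.56
```

Request:
carry_out:
  plan:
    - {"dp": [0.4, 0, 0], "roll": 0, "grip": 61}
    - {"dp": [0.6, 0, 0], "roll": 0, "grip": 61}
    - {"dp": [0.6, 0, 0], "roll": 0, "grip": 61}
    - {"dp": [0.6, 0, 0], "roll": 0, "grip": 61}

```text
time: 9.37
eef_pos: [0.5187, 0.0093, 0.0867]
tcp_rot: [-0.0, 0.999, 0.053, -0.0]
force: [-0.5, 0.4, -2.8]
width: 0.719
grasp_force: 12.8
```

Request:
carry_out:
  plan:
    - {"dp": [0.4, 0, 0], "roll": 0, "grip": 61}
    - {"dp": [0.6, 0, 0], "roll": 0, "grip": 61}
    - {"dp": [0.6, 0, 0], "roll": 0, "grip": 61}
    - {"dp": [0.6, 0, 0], "roll": 0, "grip": 61}

```text
time: 9.7
eef_pos: [0.5191, 0.0093, 0.0866]
tcp_rot: [-0.0, 0.999, 0.053, -0.0]
force: [-1.0, -0.3, -2.4]
width: 0.717
grasp_force: 13.1
```

```bash
python3 -c "
from h import *
sf()"
```

```text
t9.70 p [519.1   9.3  86.6] yaw 6.06 F [-1.  -0.3 -2.4] M [0.01 0.27 0.04] w 61.3 g 13.1
snapframe x -105.2 y 1.62 | Fx -1.01 Fy -0.23
```

Request:
carry_out:
  plan:
    - {"dp": [0.4, 0, 0], "roll": 0, "grip": 61}
    - {"dp": [0.4, 0, 0], "roll": 0, "grip": 61}
    - {"dp": [0.4, 0, 0], "roll": 0, "grip": 61}

```text
time: 9.95
eef_pos: [0.5194, 0.0093, 0.0866]
tcp_rot: [0.0, 0.999, 0.053, -0.0]
force: [-2.1, 0.1, -1.9]
width: 0.716
grasp_force: 13.3
```

```bash
python3 -c "
from h import *
sf()"
```

```text
t9.95 p [519.4   9.3  86.6] yaw 6.06 F [-2.1  0.1 -1.9] M [-0.05  0.46 -0.04] w 61.2 g 13.3
snapframe x -104.9 y 1.61 | Fx -2.04 Fy 0.32
```

Request:
carry_out:
  plan:
    - {"dp": [0.4, 0, 0], "roll": 0, "grip": 61}
    - {"dp": [0.4, 0, 0], "roll": 0, "grip": 61}
    - {"dp": [0.4, 0, 0], "roll": 0, "grip": 61}

```text
time: 10.2
eef_pos: [0.5197, 0.0094, 0.0866]
tcp_rot: [-0.0, 0.999, 0.053, -0.001]
force: [-3.5, -0.5, -2.0]
width: 0.715
grasp_force: 13.5
```

```bash
python3 -c "
from h import *
sf()"
```

```text
t10.20 p [519.7   9.4  86.6] yaw 6.06 F [-3.5 -0.5 -2. ] M [-0.05  0.68 -0.06] w 61.1 g 13.5
snapframe x -104.6 y 1.64 | Fx -3.51 Fy -0.10
```

Request:
carry_out:
  plan:
    - {"dp": [0.2, 0, 0], "roll": 0, "grip": 61}
    - {"dp": [0.2, 0, 0], "roll": 0, "grip": 61}
    - {"dp": [0.2, 0, 0], "roll": 0, "grip": 61}
    - {"dp": [0.2, 0, 0], "roll": 0, "grip": 61}
    - {"dp": [0.2, 0, 0], "roll": 0, "grip": 61}
    - {"dp": [0.2, 0, 0], "roll": 0, "grip": 61}
    - {"dp": [0.2, 0, 0], "roll": 0, "grip": 61}
    - {"dp": [0.2, 0, 0], "roll": 0, "grip": 61}

```text
time: 10.87
eef_pos: [0.5202, 0.0094, 0.0867]
tcp_rot: [-0.0, 0.999, 0.053, -0.0]
force: [-5.2, -1.3, -2.5]
width: 0.717
grasp_force: 13.8
```

```bash
python3 -c "
from h import *
sf()"
```

```text
t10.87 p [520.2   9.4  86.7] yaw 6.06 F [-5.2 -1.3 -2.5] M [-0.11  1.04  0.03] w 61.3 g 13.8
snapframe x -104.1 y 1.63 | Fx -5.32 Fy -0.78
```

Request:
carry_out:
  plan:
    - {"dp": [0, 0, -0.1], "roll": 0, "grip": 60.5}
    - {"dp": [0, 0, -0.2], "roll": 0, "grip": 60}
    - {"dp": [0, 0, -0.3], "roll": 0, "grip": 59.5}
    - {"dp": [0, 0, -0.3], "roll": 0, "grip": 59.5}
    - {"dp": [0, 0, -0.3], "roll": 0, "grip": 59.5}
  newtons: 28

```text
time: 11.28
eef_pos: [0.5199, 0.0093, 0.0869]
tcp_rot: [0.0, 0.999, 0.053, -0.001]
force: [-4.8, -1.1, -2.0]
width: 0.695
grasp_force: 14.2
```

```bash
python3 -c "
from h import *
sf()"
```

```text
t11.28 p [519.9   9.3  86.9] yaw 6.04 F [-4.8 -1.1 -2. ] M [-0.16  1.04  0.01] w 59.4 g 14.2
snapframe x -104.4 y 1.50 | Fx -4.92 Fy -0.57
```

Request:
carry_out:
  plan:
    - {"dp": [-0.1, 0, -0.1], "roll": 0, "grip": 59}
    - {"dp": [-0.2, 0, -0.2], "roll": 0, "grip": 58.4}
    - {"dp": [-0.3, 0, -0.3], "roll": 0, "grip": 57.8}
    - {"dp": [-0.3, 0, -0.4], "roll": 0, "grip": 57.2}
    - {"dp": [-0.3, 0, -0.5], "roll": 0, "grip": 56.5}
    - {"dp": [-0.3, 0, -0.5], "roll": 0, "grip": 56.5}

```text
time: 11.78
eef_pos: [0.5194, 0.009, 0.0875]
tcp_rot: [0.0, 0.999, 0.053, -0.001]
force: [-6.0, -1.1, -1.4]
width: 0.665
grasp_force: 16.0
```

```bash
python3 -c "
from h import *
sf()"
```

```text
t11.78 p [519.4   9.   87.5] yaw 6.03 F [-6.  -1.1 -1.4] M [-0.2   1.13  0.  ] w 56.8 g 16.0
snapframe x -104.9 y 1.31 | Fx -6.09 Fy -0.46
```

Request:
carry_out:
  plan:
    - {"dp": [-0.3, 0, -0.1], "roll": 0, "grip": 56}
    - {"dp": [-0.5, 0, -0.2], "roll": 0, "grip": 55.4}
    - {"dp": [-0.7, 0, -0.3], "roll": 0, "grip": 54.8}
    - {"dp": [-0.9, 0, -0.4], "roll": 0, "grip": 54.2}
    - {"dp": [-1.0, 0, -0.5], "roll": 0, "grip": 53.5}
    - {"dp": [-1.0, 0, -0.5], "roll": 0, "grip": 53.5}

```text
time: 12.28
eef_pos: [0.5186, 0.0087, 0.0879]
tcp_rot: [0.0, 0.999, 0.052, -0.0]
force: [-5.6, -1.1, -1.7]
width: 0.633
grasp_force: 19.0
```

```bash
python3 -c "
from h import *
sf()"
```

```text
t12.28 p [518.6   8.7  87.9] yaw 6.01 F [-5.6 -1.1 -1.7] M [-0.36  1.04 -0.03] w 54.1 g 19.0
snapframe x -105.7 y 1.10 | Fx -5.73 Fy -0.53
```

Request:
carry_out:
  plan:
    - {"dp": [-0.3, -0.1, -0.1], "roll": 0, "grip": 53}
    - {"dp": [-0.6, -0.1, -0.2], "roll": 0, "grip": 52.4}
    - {"dp": [-0.8, -0.1, -0.3], "roll": 0, "grip": 51.8}
    - {"dp": [-1.0, -0.1, -0.4], "roll": 0, "grip": 51.2}
    - {"dp": [-1.2, -0.1, -0.5], "roll": 0, "grip": 50.5}
    - {"dp": [-1.2, -0.1, -0.5], "roll": 0, "grip": 50.5}

```text
time: 12.78
eef_pos: [0.5178, 0.0085, 0.0885]
tcp_rot: [0.0, 0.999, 0.052, -0.0]
force: [-5.0, -1.4, -2.6]
width: 0.596
grasp_force: 19.6
```

```bash
python3 -c "
from h import *
sf()"
```

```text
t12.78 p [517.8   8.5  88.5] yaw 5.99 F [-5.  -1.4 -2.6] M [-0.41  0.95 -0.18] w 50.9 g 19.6
snapframe x -106.6 y 0.90 | Fx -5.09 Fy -0.92
```

Force is steady near 5 N. I'll keep closing toward cap contact, which should come at an opening of about 45 mm.

Request:
carry_out:
  plan:
    - {"dp": [-0.2, -0.1, -0.1], "roll": 0, "grip": 50}
    - {"dp": [-0.5, -0.1, -0.2], "roll": 0, "grip": 49.4}
    - {"dp": [-0.7, -0.1, -0.3], "roll": 0, "grip": 48.8}
    - {"dp": [-0.9, -0.1, -0.4], "roll": 0, "grip": 48.2}
    - {"dp": [-1.1, -0.1, -0.5], "roll": 0, "grip": 47.5}
    - {"dp": [-1.1, -0.1, -0.5], "roll": 0, "grip": 47.5}

```text
time: 13.28
eef_pos: [0.5168, 0.0091, 0.089]
tcp_rot: [0.0, 0.999, 0.053, -0.0]
force: [-4.2, -2.0, -2.6]
width: 0.562
grasp_force: 20.4
```

```bash
python3 -c "
from h import *
sf()"
```

```text
t13.28 p [516.8   9.1  89. ] yaw 6.04 F [-4.2 -2.  -2.6] M [-0.36  0.93 -0.09] w 48.0 g 20.4
snapframe x -107.5 y 1.68 | Fx -4.42 Fy -1.51
```

Request:
carry_out:
  plan:
    - {"dp": [-0.1, 0.2, -0.1], "roll": 0, "grip": 47}
    - {"dp": [-0.3, 0.4, -0.2], "roll": 0, "grip": 46.5}
    - {"dp": [-0.4, 0.4, -0.3], "roll": 0, "grip": 46}
    - {"dp": [-0.5, 0.4, -0.4], "roll": 0, "grip": 45.5}
    - {"dp": [-0.5, 0.4, -0.4], "roll": 0, "grip": 45.5}

```text
time: 13.7
eef_pos: [0.5163, 0.0091, 0.0894]
tcp_rot: [-0.0, 0.999, 0.053, -0.0]
force: [-4.8, -0.9, -2.8]
width: 0.537
grasp_force: 21.5
```

```bash
python3 -c "
from h import *
sf()"
```

```text
t13.70 p [516.3   9.1  89.4] yaw 6.08 F [-4.8 -0.9 -2.8] M [-0.12  1.03  0.03] w 45.8 g 21.5
snapframe x -108.0 y 1.72 | Fx -4.91 Fy -0.39
```

Request:
carry_out:
  plan:
    - {"dp": [-0.1, 0.1, -0.1], "roll": 0, "grip": 45}
    - {"dp": [-0.2, 0.2, -0.2], "roll": 0, "grip": 44.5}
    - {"dp": [-0.3, 0.2, -0.3], "roll": 0, "grip": 44}
    - {"dp": [-0.3, 0.2, -0.3], "roll": 0, "grip": 44}
    - {"dp": [-0.3, 0.2, -0.3], "roll": 0, "grip": 44}

```text
time: 14.12
eef_pos: [0.5161, 0.0088, 0.0897]
tcp_rot: [-0.0, 0.999, 0.053, -0.0]
force: [-5.7, -0.1, -2.4]
width: 0.52
grasp_force: 26.9
```

```bash
python3 -c "
from h import *
sf()"
```

```text
t14.12 p [516.1   8.8  89.7] yaw 6.08 F [-5.7 -0.1 -2.4] M [0.04 0.99 0.19] w 44.4 g 26.9
snapframe x -108.3 y 1.47 | Fx -5.68 Fy 0.46
```

Request:
carry_out:
  plan:
    - {"dp": [-0.2, 0.1, -0.1], "roll": 0, "grip": 43.5}
    - {"dp": [-0.3, 0.2, -0.2], "roll": 0, "grip": 43}
    - {"dp": [-0.4, 0.2, -0.2], "roll": 0, "grip": 42.7}
    - {"dp": [-0.4, 0.2, -0.2], "roll": 0, "grip": 42.7}
    - {"dp": [-0.4, 0.2, -0.2], "roll": 0, "grip": 42.7}
  newtons: 36

```text
time: 14.53
eef_pos: [0.5158, 0.0084, 0.0899]
tcp_rot: [-0.0, 0.999, 0.053, 0.0]
force: [-4.8, -0.0, -2.7]
width: 0.505
grasp_force: 26.3
```

```bash
python3 -c "
from h import *
sf()"
```

```text
t14.53 p [515.8   8.4  89.9] yaw 6.05 F [-4.8 -0.  -2.7] M [0.07 0.98 0.03] w 43.1 g 26.3
snapframe x -108.6 y 1.02 | Fx -4.81 Fy 0.49
```

Request:
carry_out:
  plan:
    - {"dp": [-0.1, 0.1, -0.1], "roll": 0, "grip": 42.2}
    - {"dp": [-0.2, 0.2, -0.2], "roll": 0, "grip": 41.7}
    - {"dp": [-0.3, 0.3, -0.2], "roll": 0, "grip": 41.3}
    - {"dp": [-0.3, 0.3, -0.2], "roll": 0, "grip": 41.3}
    - {"dp": [-0.3, 0.3, -0.2], "roll": 0, "grip": 41.3}

```text
time: 14.95
eef_pos: [0.5156, 0.0077, 0.0902]
tcp_rot: [0.0, 0.999, 0.053, 0.0]
force: [-4.3, -1.3, -1.9]
width: 0.487
grasp_force: 20.7
```

```bash
python3 -c "
from h import *
sf()"
```

```text
t14.95 p [515.6   7.7  90.2] yaw 6.03 F [-4.3 -1.3 -1.9] M [-0.25  0.98 -0.09] w 41.6 g 20.7
snapframe x -108.9 y 0.43 | Fx -4.42 Fy -0.89
```

Request:
carry_out:
  plan:
    - {"dp": [-0.1, 0.1, -0.1], "roll": 0, "grip": 40.8}
    - {"dp": [-0.2, 0.1, -0.2], "roll": 0, "grip": 40.2}
    - {"dp": [-0.3, 0.1, -0.3], "roll": 0, "grip": 39.7}
    - {"dp": [-0.4, 0.1, -0.3], "roll": 0, "grip": 39.2}
    - {"dp": [-0.4, 0.1, -0.3], "roll": 0, "grip": 39.2}
    - {"dp": [-0.4, 0.1, -0.3], "roll": 0, "grip": 39.2}
  newtons: 28

```text
time: 15.45
eef_pos: [0.5152, 0.0077, 0.0905]
tcp_rot: [0.0, 0.999, 0.053, 0.0]
force: [-4.4, -2.0, -2.6]
width: 0.464
grasp_force: 26.0
```

```bash
python3 -c "
from h import *
sf()"
```

```text
t15.45 p [515.2   7.7  90.5] yaw 6.04 F [-4.4 -2.  -2.6] M [-0.39  0.9  -0.14] w 39.6 g 26.0
snapframe x -109.3 y 0.45 | Fx -4.59 Fy -1.53
```

The force dropped to the spring-only level and then rose again at 39.6 mm, a gap of about 10 mm, so the cap is home. Opening the jaws.

Request:
carry_out:
  plan:
    - {"dp": [0, 0, 0.3], "roll": 0, "grip": 41}
    - {"dp": [0, 0, 0.7], "roll": 0, "grip": 43.5}
    - {"dp": [0, -0.2, 1.2], "roll": 0, "grip": 46}
    - {"dp": [0, -0.4, 1.7], "roll": 0, "grip": 48.5}
    - {"dp": [0, -0.6, 2.2], "roll": 0, "grip": 51}
    - {"dp": [0, -0.8, 2.7], "roll": 0, "grip": 53.5}
    - {"dp": [0, -0.8, 3.1], "roll": 0, "grip": 56}
    - {"dp": [0, -0.8, 3.5], "roll": 0, "grip": 58}

```text
time: 16.12
eef_pos: [0.5162, 0.0089, 0.0872]
tcp_rot: [-0.0, 0.999, 0.053, 0.001]
force: [-0.2, -0.5, -2.3]
width: 0.678
grasp_force: 13.3
```

Request:
carry_out:
  plan:
    - {"dp": [0, 0, 0.2], "roll": 0, "grip": 59}
    - {"dp": [0, 0, 0.3], "roll": 0, "grip": 60}
    - {"dp": [0, 0, 0.3], "roll": 0, "grip": 60.5}
    - {"dp": [0, 0, 0.3], "roll": 0, "grip": 60.5}
    - {"dp": [0, 0, 0.3], "roll": 0, "grip": 60.5}

```text
time: 16.53
eef_pos: [0.5151, 0.0086, 0.0867]
tcp_rot: [0.0, 0.999, 0.053, 0.0]
force: [0.2, -0.5, -2.2]
width: 0.713
grasp_force: 12.8
```

```bash
python3 -c "
from h import *
sf()"
```

```text
t16.53 p [515.1   8.6  86.7] yaw 6.05 F [ 0.2 -0.5 -2.2] M [ 0.03 -0.01  0.04] w 60.9 g 12.8
snapframe x -109.2 y 1.36 | Fx 0.15 Fy -0.55
```

Free again. Drawing back 60 mm straight along -x, then checking the scene.

Request:
carry_out:
  plan:
    - {"dp": [-4, 0, 0], "roll": 0, "grip": 60.5}
    - {"dp": [-10, 0, 0], "roll": 0, "grip": 60.5}
    - {"dp": [-18, 0, 0], "roll": 0, "grip": 60.5}
    - {"dp": [-27, 0, 0], "roll": 0, "grip": 60.5}
    - {"dp": [-36, 0, 0], "roll": 0, "grip": 60.5}
    - {"dp": [-46, 0, 0], "roll": 0, "grip": 60.5}
    - {"dp": [-56, 0, 0], "roll": 0, "grip": 60.5}
    - {"dp": [-64, 0, 0], "roll": 0, "grip": 60.5}

```text
time: 17.2
eef_pos: [0.4495, 0.0017, 0.0867]
tcp_rot: [-0.0, 0.999, 0.053, -0.001]
force: [-0.1, 0.9, -1.3]
width: 0.707
grasp_force: 12.8
```

Request:
carry_out:
  plan:
    - {"dp": [0, 0, -15], "roll": 0, "grip": 60.5}
    - {"dp": [0, 0, -30], "roll": 0, "grip": 60.5}
    - {"dp": [0, 0, -40], "roll": 0, "grip": 60.5}
    - {"dp": [0, 0, -40], "roll": 0, "grip": 60.5}
    - {"dp": [0, 0, -40], "roll": 0, "grip": 60.5}

```text
time: 17.62
eef_pos: [0.4512, 0.0019, 0.1269]
tcp_rot: [-0.0, 0.999, 0.053, 0.001]
force: [0.7, 0.0, -3.2]
width: 0.711
grasp_force: 12.8
```

```bash
python3 - <<'E'
from h import *
from bench import optics
sf(); go([.502,-.2603,.127])
d=optics.grab_frame("top");w=optics.grab_frame("wrist");np.savez("wrist4.npz",**{k:np.array(v) for k,v in w.items()})
c=proj(d,[.62,.02,.1]).astype(int);x0,y0=c[0]-35,c[1]-52
a=cv2.resize(d["frame"][y0:y0+105,x0:x0+70],None,fx=4,fy=4,interpolation=cv2.INTER_CUBIC)
cv2.imwrite("pics/a3.png",np.hstack([a,w["frame"][:,40:520]])[...,::-1])
E
```

```text
t17.62 p [451.2   1.9 126.9] yaw 6.06 F [ 0.7  0.  -3.2] M [ 0.04  0.01 -0.01] w 60.8 g 12.8
snapframe x -173.5 y 1.36 | Fx 0.68 Fy -0.04
t17.62 p [451.2   1.9 126.9] yaw 6.06 F [ 0.7  0.  -3.2] M [ 0.04  0.01 -0.01] w 60.8 g 12.8
dp [ 2.280e+01  2.661e+02 -1.000e-01]
```

View pics/a3.png

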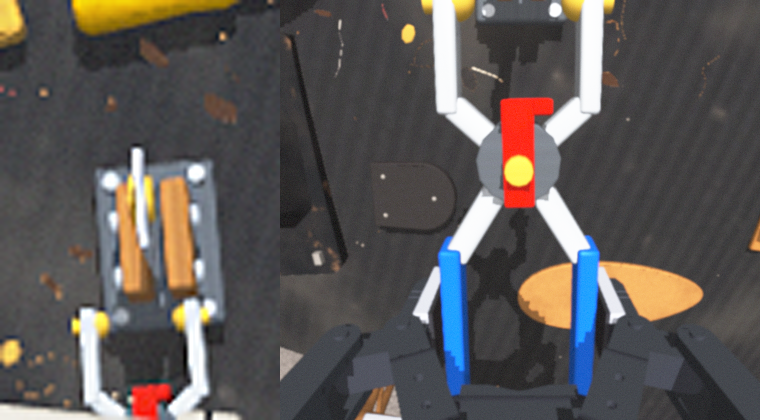

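The top crop shows the cap now tight against the plate with the plate upright. The wrist view shows the pliers held as before. Returning to the rest.

Request:
carry_out:
  plan:
    - {"dp": [0, 25, 0], "roll": 1, "grip": 60.5}
    - {"dp": [0, 57, 0], "roll": 3, "grip": 60.5}
    - {"dp": [2, 89, 0], "roll": 5, "grip": 60.5}
    - {"dp": [6, 121, 0], "roll": 7, "grip": 60.5}
    - {"dp": [11, 153, 0], "roll": 7.9, "grip": 60.5}
    - {"dp": [16, 185, 0], "roll": 7.9, "grip": 60.5}
    - {"dp": [20, 215, 0], "roll": 7.9, "grip": 60.5}
    - {"dp": [22.8, 240, 0], "roll": 7.9, "grip": 60.5}

```text
time: 18.38
eef_pos: [0.499, -0.2369, 0.1255]
tcp_rot: [0.0, 1.0, -0.017, -0.001]
force: [0.1, 0.2, -1.8]
width: 0.708
grasp_force: 12.8
```

Request:
carry_out:
  plan:
    - {"dp": [-3, 14, 0], "roll": 0, "grip": 60.5}
    - {"dp": [-3, 26, 0], "roll": 0, "grip": 60.5}
    - {"dp": [-3, 26, 0], "roll": 0, "grip": 60.5}
    - {"dp": [-3, 26, 0], "roll": 0, "grip": 60.5}

```text
time: 18.72
eef_pos: [0.4949, -0.2597, 0.1258]
tcp_rot: [-0.001, 1.0, -0.016, -0.001]
force: [0.2, 1.0, -2.3]
width: 0.71
grasp_force: 12.8
```

```bash
python3 -c "
from h import *
go([.5018,-.2603,.018])"
```

```text
t18.72 p [ 494.9 -259.7  125.8] yaw -1.89 F [ 0.2  1.  -2.3] M [ 0.08  0.   -0.05] w 60.6 g 12.8
dp [  7.    0.4 107.8]
```

Request:
carry_out:
  plan:
    - {"dp": [6.8, 0.4, 20], "roll": 0, "grip": 60.5}
    - {"dp": [6.8, 0.4, 45], "roll": 0, "grip": 60.5}
    - {"dp": [6.8, 0.4, 70], "roll": 0, "grip": 60.5}
    - {"dp": [6.8, 0.4, 88], "roll": 0, "grip": 60.5}
    - {"dp": [6.8, 0.4, 98], "roll": 0, "grip": 60.5}
    - {"dp": [6.8, 0.4, 103], "roll": 0, "grip": 60.5}
    - {"dp": [6.8, 0.4, 103], "roll": 0, "grip": 60.5}
    - {"dp": [6.8, 0.4, 103], "roll": 0, "grip": 60.5}

```text
time: 19.38
eef_pos: [0.5029, -0.2605, 0.0242]
tcp_rot: [0.0, 1.0, -0.016, 0.0]
force: [-0.4, -0.3, -1.3]
width: 0.709
grasp_force: 12.8
```

```bash
python3 -c "
from h import *
go([.5018,-.2603,.0145])"
```

```text
t19.38 p [ 502.9 -260.5   24.2] yaw -1.80 F [-0.4 -0.3 -1.3] M [-0.02 -0.02  0.01] w 60.6 g 12.8
dp [-1.1 -0.1  9.7]
```

Request:
carry_out:
  plan:
    - {"dp": [-1, 0, 2], "roll": 0, "grip": 60.5}
    - {"dp": [-1, 0, 4], "roll": 0, "grip": 60.5}
    - {"dp": [-1, 0, 6], "roll": 0, "grip": 60.5}
    - {"dp": [-1, 0, 7], "roll": 0, "grip": 60.5}
    - {"dp": [-1, 0, 7.5], "roll": 0, "grip": 60.5}
    - {"dp": [-1, 0, 7.5], "roll": 0, "grip": 60.5}

```text
time: 19.88
eef_pos: [0.5013, -0.2609, 0.0161]
tcp_rot: [0.0, 1.0, -0.016, 0.0]
force: [-0.2, -1.6, -2.4]
width: 0.71
grasp_force: 12.8
```

Request:
carry_out:
  plan:
    - {"dp": [0, 0, 0.5], "roll": 0, "grip": 60.5}
    - {"dp": [0, 0, 1], "roll": 0, "grip": 60.5}
    - {"dp": [0, 0, 1], "roll": 0, "grip": 60.5}
    - {"dp": [0, 0, 1], "roll": 0, "grip": 60.5}

```text
time: 20.22
eef_pos: [0.5014, -0.2609, 0.0153]
tcp_rot: [0.0, 1.0, -0.016, 0.0]
force: [-0.2, 0.4, -0.3]
width: 0.71
grasp_force: 12.8
```

```bash
python3 -c "
from h import *
go([.5018,-.2603,.0145])"
```

```text
t20.22 p [ 501.4 -260.9   15.3] yaw -1.85 F [-0.2  0.4 -0.3] M [-0.06  0.04  0.02] w 60.6 g 12.8
dp [ 0.4 -0.6  0.8]
```

Request:
carry_out:
  plan:
    - {"dp": [0, 0, 0.4], "roll": 0, "grip": 60.5}
    - {"dp": [0, 0, 0.5], "roll": 0, "grip": 62}
    - {"dp": [0, 0, 0.7], "roll": 0, "grip": 64}
    - {"dp": [0, 0, 0.7], "roll": 0, "grip": 70}
    - {"dp": [0, 0, 0.7], "roll": 0, "grip": 80}
    - {"dp": [0, 0, 0.7], "roll": 0, "grip": 85}
    - {"dp": [0, 0, 0.7], "roll": 0, "grip": 85}
    - {"dp": [0, 0, 0.7], "roll": 0, "grip": 85}

```text
time: 20.88
eef_pos: [0.5014, -0.2608, 0.0144]
tcp_rot: [0.0, 1.0, -0.016, 0.0]
force: [0.4, 0.7, 1.0]
width: 0.996
grasp_force: 0.0
```

```bash
python3 -c "
from h import *
st()"
```

```text
t20.88 p [ 501.4 -260.8   14.4] yaw -1.84 F [0.4 0.7 1. ] M [0.04 0.02 0.03] w 85.1 g 0.0
```

Request:
carry_out:
  plan:
    - {"dp": [0, 0, -10], "roll": 0, "grip": 85}
    - {"dp": [0, 0, -30], "roll": 0, "grip": 85}
    - {"dp": [0, 0, -60], "roll": 0, "grip": 85}
    - {"dp": [0, 0, -95], "roll": 0, "grip": 85}
    - {"dp": [0, 0, -130], "roll": 0, "grip": 85}
    - {"dp": [0, 0, -160], "roll": 0, "grip": 85}
    - {"dp": [-10, 0, -185], "roll": 0, "grip": 85}
    - {"dp": [-12, 0, -185], "roll": 0, "grip": 85}

```text
time: 21.55
eef_pos: [0.4909, -0.2622, 0.2053]
tcp_rot: [0.002, 1.0, -0.016, 0.004]
force: [0.1, 0.0, 0.1]
width: 0.99
grasp_force: 0.0
```

```bash
python3 - <<'E'
from h import *
from bench import optics
st()
d=optics.grab_frame("wrist");s=optics.grab_frame("scene")
P=cloud(d);hsv=cv2.cvtColor(d["frame"],cv2.COLOR_RGB2HSV)
m=((hsv[...,0]>95)&(hsv[...,0]<125)&(hsv[...,1]>140)&(hsv[...,2]>60)).astype(np.uint8)
_,l,t,c=cv2.connectedComponentsWithStats(m)
for i in range(1,len(t)):
    if t[i,4]>150:
        k=(l==i)&(P[...,2]>.043); v,u=np.where(k); q=onplane(d,np.c_[u,v],.046)
        print(t[i],cv2.minAreaRect((q[:,:2]*1000).astype(np.float32)),np.nanmedian(P[k],0),[np.nanmedian(P[...,2][k&(np.arange(420)[:,None]<r)]).round(4) for r in (c[i][1],420)])
cv2.imwrite("pics/f.png",np.hstack([d["frame"][:300,150:400],s["frame"][100:400,140:400]])[...,::-1])
E
```

```text
t21.55 p [ 490.9 -262.2  205.3] yaw -1.89 F [0.1 0.  0.1] M [-0.09  0.04 -0.03] w 84.6 g 0.0
[302 145  11  83 661] ((489.6317138671875, -288.1301574707031), (76.9447021484375, 7.508057594299316), 0.9962995052337646) [ 0.49024951 -0.28797301  0.04598705] [np.float64(0.046), np.float64(0.046)]
[240 146  11  82 674] ((491.0809020996094, -232.96583557128906), (7.593226432800293, 76.1180648803711), 85.41557312011719) [ 0.49120069 -0.2333458   0.04583626] [np.float64(0.0459), np.float64(0.0458)]
```

View pics/f.png

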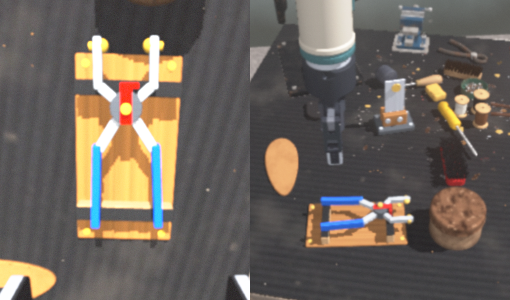

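The pliers lie flat on the rest, within 1 mm of where they started, with both handle tops at 46 mm. The plate is upright with the cap seated, and nothing else has moved. Handing in after letting the arm settle.

Request:
carry_out:
  plan:
    - {"dp": [0, 0, 0], "roll": 0, "grip": 85}
    - {"dp": [0, 0, 0], "roll": 0, "grip": 85}
    - {"dp": [0, 0, 0], "roll": 0, "grip": 85}

```text
time: 21.9
eef_pos: [0.4889, -0.26, 0.1982]
tcp_rot: [-0.001, 1.0, -0.016, -0.001]
force: [0.5, -0.4, -0.2]
width: 0.995
grasp_force: 0.0
```

```bash
python3 -c "
from bench import order
print(order.finish_job())"
```

```text
the job is handed in; nothing more can be done
None
```

The job is handed in at 21.9 s (no verdict was shown): the readings show the cap clicked home with the stop bearing about 4–6 N and at most about 27 N read on each handle, and the pliers are back flat on their rest within about 1 mm of where they started.

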